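Lock the castle nut of a flat-lap polisher

ROBOT

A 7-joint arm with a two-finger parallel gripper is mounted at the origin on the work surface. World frame = base frame: x ahead of the robot, y to its left, z up, the work surface at z = 0. Lengths are in m, angles in degrees, forces in N, time in s.
With the tool pointing down it reaches from about 0.425 to 0.875 m from the base axis. Payload 4.7 kg.
Tool frame: the origin (TCP) lies where the fingers leave the gripper's body, on its centre line; the fingertips stand 70 mm ahead of it and the grasp point (between the pads) lies 51 mm ahead of it (env.tip_reach is the distance from the TCP to the fingertips, in m); z points along the fingers, x is the direction in which the jaws open and shut, and the axes are right-handed (so a half turn about z gives the same grasp; the last joint's range is limited). The gripper opens to 87 mm and grips with 3 to 60 N. Pads are 19 mm wide; open, the fingers measure 117 mm over their backs; the gripper's body (75 mm by 190 mm) begins 51 mm behind the grasp point.
Start: joints at [76.897, 18.392, -4.016, 83.108, 1.295, 78.541, -3.26], TCP at [0.156, -0.631, 0.292] pointing down, gripper open.
Joint ranges: [-163.93, 163.93], [-17.29, 119.83], [-79.2, 71.16], [3.27, 140.29], [-89.18, 269.18], [5.43, 117.66], [-154.24, 154.24]. Speed limits (degrees/s): [147.25, 147.25, 180, 180, 180, 180, 180].

INTERFACE

Orientations are given as [roll, pitch, yaw] about the fixed x, y, z axes, in that order (R = Rz(yaw) Ry(pitch) Rx(roll)).
In Python, from cell import env, optics, order gives the robot as it stands.
- The arm moves only by the shell command python3 -m creep 'ROWS' [FORCE]. ROWS is JSON, a list of rows, each a list of 7 numbers: the shift along the tool's x, y, z in cm, then the turn, a rotation vector about the tool's x, y, z in rad, then the opening, from 0 (shut) to 1 (fully open). A call has 1 to 20 rows; each row shifts and turns the pose as measured when the row begins, along the tool's axes as they then stand; what a row does not reach is not made up. A row lasts 1/10 s, in which the tool goes at most 50 mm and 8.59 degrees, less where a joint would pass 70% of its speed; a pose out of reach is approached as far as the arm can. A call with a gripper value outside its range is refused whole. The fingers move at their own pace and stop on an object; FORCE is the grip in N (left out, the last holds). Time passes only in rows, so rows that do not move let the fingers close. It gives the time, the measured TCP pose, the force and the opening at its end, in the units of the state.
- env.get_obs(): the state, without advancing time (a new reading comes with each control period).
- optics.read_camera(name): name is "side" or "top" or "wrist"; returns a dict with "frame" (480x640x3 uint8, blue, green, red), "z_map" (480x640 float32, m along the optical axis (not along the pixel's ray), 0 where there is no reading), "fx", "fy", "cx", "cy" (pixels), "R" (3x3) and "t" (3): a world point X has camera coordinates R X + t; the wrist camera has in their place "hand_eye" (4x4, takes a point from camera to tool coordinates, whose origin is the TCP and whose axes are the tool frame's). Camera axes: x right, y down, z forward; pixel columns grow to the right and rows downward; lengths in m; the calibration is good to about 2 mm. A picture is of the moment at which its call begins: read the wrist's pose just before it.
- order.sign_off(): hands the job in, once; it reports no verdict.
The state is a dict: "time_s": time; "qpos": joint angles; "joint_velocities": joint speeds; "effort": joint torques, N m; "tool_pos": TCP position; "tool_rot": TCP orientation; "force": force on the tool from outside, world axes, zero at the start; "wrist_torque": the same for the moment, N m; "grip_width": finger opening in m.
Only numpy, scipy, OpenCV 4.12 (cv2) and the standard library are available. Lean on these libraries where they do the work, as an engineer would, in place of code of your own. Each camera call takes 0.05 s, during which the arm holds its last target. There are 200 camera calls.

TASK

Tighten the castle nut on the polisher's spindle (clockwise seen from above), just as far as the next slot that lines up with the spindle's cross hole, never backing it off or going on past that slot. Then take the lock pin from its wooden rest and push it through slot and cross hole, feeling for the hole up and down the slot and never forcing the pin, until its collar is home against the nut, and let go. Leave the hammer, the glass jar and the wooden bobbin alone.

Things in the scene. Friction and masses are not known exactly. Their poses are not given: they have to be found in the camera images.
- lap: Flat-lap polisher fixed to the bench: teal round housing 170 mm across, a wooden lap disc 160 mm across with grey felt, top 70 mm above the bench. An upright steel spindle, 24 mm across, locked, rises in the middle to 155 mm; the washer under the nut is 38 mm across. Origin: on the spindle axis at bench height; z up, x along the cross hole, shown by a dark line across the spindle's end
- axis_mid (a point): On the spindle axis, 122 mm above the bench, halfway up the stretch where the cross hole can lie: the hole's own middle is 113 to 131 mm above the bench and not told; feel for it with the pin's tip. It runs level through the spindle along x, 9 mm wide, 8.6 high; enter from either end. Inside, a spring ball presses on the pin from above: pushing drags with up to about 8 N before it is home
- nut (a joint): Turn of the steel castle nut about the spindle, rad, growing clockwise from above (tightening). Six slots, one over each flat. A pair lines up with the hole at 0 and at 1.047; it starts at 0.25 to 0.75, so the next is 1.047; a pin passes within about 0.05 of that. At q the flats and slots face -q + k pi/3 from the lap's x (counter-clockwise positive). Takes about 0.5 N m, stays where left
- nut_top (a point): On the spindle axis at the top of the nut's crown, 135.5 mm above the bench; turns with the nut. The nut: hexagon 46 mm across flats, from 82 to 108 mm above the bench; above it the slotted crown, 40 mm across, 108 to 135.5 mm; slots 9 mm wide, open at the top, cut down to 108 mm
- rest: Wooden rest fixed to the bench, 60 x 50 mm, 14 mm high, with a pocket 8 mm deep in which the foot of the pin's tab stands. Its wood is centred 31 mm behind the origin (-x); origin at bench height straight below the pin's collar; the pin in it points along +x
- pin: Lock pin, about 100 g: round steel shank 7 mm thick, 50 mm long, tapered end, pointing along +x; a flat collar 16 mm wide, 8 high; behind it a short neck and a flat upright aluminium tab. Origin: on the pin's axis at the collar's front face, which comes against the nut's crown (20 mm from the spindle axis when home). z up. On the rest the axis lies 23 mm above the bench
- pin_tab (a point): Middle of the pin's tab, on the pin's axis, 31 mm behind the collar's face. Tab: 30 mm along the pin, 10 mm thick (y), 34 mm high; its lowest 8 mm stand in the rest
- pin_mid (a point): Point on the pin's axis 20 mm ahead of the collar's face; comes onto the spindle axis when the pin is home
- pin_tip (a point): Tip of the pin, 50 mm ahead of the collar's face; its last 1 mm tapers to 6.4 mm thick
- tin: Bystander: amber glass jar, 60 mm across, 55 mm high; origin under its centre
- hammer: Bystander: hammer, 260 mm long, lying on the bench; origin under its middle
- bobbin: Bystander: grooved wooden bobbin, 60 mm across, 48 mm high; origin under its centre
Things that resemble listed ones, but are neither listed nor needed, are in the scene too. What is meant by the pin is not green, orange or purple, and is the larger of those in its own colour.

How it is judged (in metres and radians):
On the way, in this order (a step that is already met when the one before it is completed fails the run):
1. the nut is turned on to the next slot that lines up with the cross hole (value of joint nut between 0.9772 and 1.1172 rad), for 0.2 s.
2. the pin has entered slot and cross hole, at least to the spindle's middle (all of step 1 and horizontal distance between pin_mid and axis_mid below 0.03 m and angle between the x axis of pin and the x axis of lap, either way round below 0.15 rad and z of pin_mid in the frame of axis_mid between -0.012 and 0.012 m), for 0.1 s.
At the end, for the whole second after the job is handed in: The nut stands within 0.07 rad of the next lined-up slot; the pin lies through slot and cross hole (within 0.12 rad of the hole's direction, between 110 and 134 mm above the bench) with its collar home (the point 20 mm ahead of the collar within 3 mm of the spindle axis), at rest and let go (all of step 1 and horizontal distance between pin_mid and axis_mid below 0.003 m and linear speed of pin below 0.02 m/s and angle between the x axis of pin and the x axis of lap, either way round below 0.12 rad and z of pin_mid in the frame of axis_mid between -0.012 and 0.012 m); the robot touches nothing.
It fails at once if the nut is backed off (below 0.12 rad) (value of joint nut below 0.12 rad).
It fails at once if the nut is turned on past the slot (more than 0.2 rad) (value of joint nut above 1.2472 rad).
It fails at once if the pin is forced: pressed on the polisher (spindle, nut or disc) with more than 35 N (contact force between pin and lap above 35 N).
It fails at once if the jar, the hammer or the bobbin is pushed about (moved more than 30 mm) (distance of any of tin, hammer, bobbin from where it was at the start of the episode above 0.03 m).
It also fails if it takes over 72 s, if anything falls off the work surface, if the arm or the gripper's body presses on something with over 40 N, if the wrist force passes 120 N, or if a joint passes its speed limit or range.

## Working session

There is one attempt and no reset: what is moved stays moved. The work goes in short steps, Python scripts to look and compute and a shell command to move; the robot and the scene stay as the last step left them, time stands still between calls to the robot, and variables do not carry over. Pictures are saved under pics/ and viewed, on a budget of 10 in all, crops included, one or two more only if the job needs it, and the job is handed in when it is done.

```bash
ls; mkdir -p pics; cat > h.py <<'E'
import numpy as np, cv2
from scipy.spatial.transform import Rotation as Ro
from cell import env, optics, order
def tool():
    o=env.get_obs(); T=np.eye(4); T[:3,3]=o["tool_pos"]; T[:3,:3]=Ro.from_euler("xyz",o["tool_rot"],degrees=True).as_matrix(); return T
def cam(n):
    T=tool(); c=optics.read_camera(n)
    if n=="wrist": M=T@c["hand_eye"]
    else:
        M=np.eye(4); M[:3,:3]=c["R"].T; M[:3,3]=-c["R"].T@c["t"]
    c["M"]=M; return c
def plane(c,u,v,z):
    d=c["M"][:3,:3]@np.array([(u-c["cx"])/c["fx"],(v-c["cy"])/c["fy"],1]); p=c["M"][:3,3]
    return p+d*(z-p[2])/d[2]
def pts(c):
    v,u=np.mgrid[:480,:640]; z=c["z_map"]
    P=np.stack([(u-c["cx"])/c["fx"]*z,(v-c["cy"])/c["fy"]*z,z],-1)
    return P@c["M"][:3,:3].T+c["M"][:3,3]
def proj(c,X):
    q=c["M"][:3,:3].T@(np.asarray(X)-c["M"][:3,3]); return q[0]/q[2]*c["fx"]+c["cx"],q[1]/q[2]*c["fy"]+c["cy"]
E
python3 - <<'E'
from h import *
print(env.get_obs())
for n in ("side","top"):
    c=cam(n); cv2.imwrite(f"pics/{n}0.png",c["frame"]); print(n,c["M"].round(3).tolist(),c["fx"])
E
```

```text
pics
{'time_s': 0.0, 'qpos': array([76.89575926, 18.43911984, -4.01493108, 83.17563631,  1.29464564,
       78.54048095, -3.26059764]), 'joint_velocities': array([-0.0327125 ,  0.03288932,  0.07708707, -0.00342249,  0.0013604 ,
        0.11457676, -0.05773965]), 'effort': array([-8.37626408e-05, -4.91288245e+01, -4.03518649e-01, -3.12537754e+01,
       -6.35458692e-02,  4.36235487e-02,  1.78831206e-04]), 'tool_pos': array([ 0.15613219, -0.63053202,  0.29115419]), 'tool_rot': array([ 1.79994372e+02,  1.10015207e-01, -7.60872369e+01]), 'force': array([-0.01065108, -0.31192796, -0.29480179]), 'wrist_torque': array([-0.02955721, -0.03078156,  0.03545309]), 'grip_width': 0.08699948829313608}
side [[-0.788, -0.43, 0.441, 0.193], [-0.616, 0.567, -0.547, 0.485], [-0.015, -0.702, -0.712, 0.712], [0.0, 0.0, 0.0, 1.0]] 463.8417661193533
top [[0.017, -0.991, 0.135, 0.421], [-1.0, -0.017, 0.003, 0.011], [-0.001, -0.135, -0.991, 1.16], [0.0, 0.0, 0.0, 1.0]] 535.2308103980055
```

View pics/top0.png

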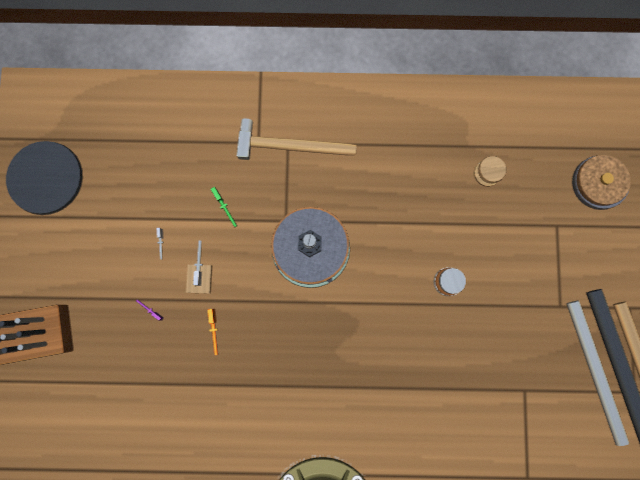

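View pics/side0.png

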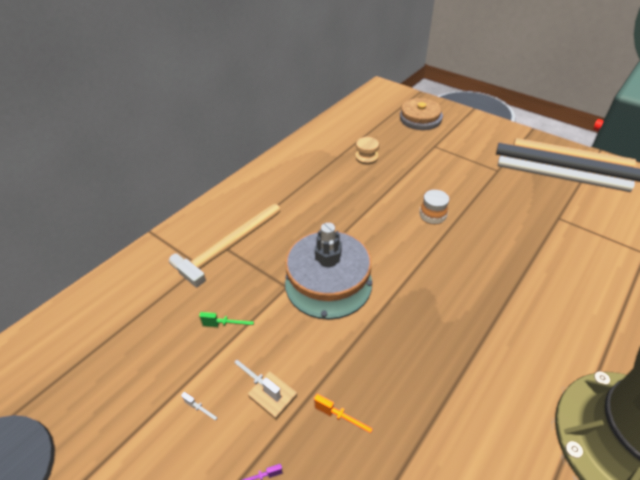

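The top view shows the spindle end at about (309,240), the pin on its rest at (198,240–285) pointing up the image (+x), the hammer at (245–355,140), the jar at (452,281) and the bobbin at (491,170). The side view agrees.

```bash
python3 - <<'E'
from h import *
c=cam("top"); P=pts(c)
print("spindle",plane(c,309,239,.155))
m=(P[...,2]>.06)&(P[...,2]<.08)&(abs(P[...,0]-.56)<.12)&(abs(P[...,1]-.03)<.12)
print("disc",P[m][:,:2].min(0),P[m][:,:2].max(0),P[m].mean(0))
hi=P[(P[...,2]>.145)&(P[...,2]<.165)&(abs(P[...,0]-.56)<.1)&(abs(P[...,1]-.03)<.1)];print(len(hi),hi.mean(0))
for n,u,v,z in [("tip",199.5,241,.023),("tab",197,279,.04),("rest",199,278.5,.014),("jar",453,281,.055),("bob",492,169,.048),("hamhead",244,138,.02)]: print(n,plane(c,u,v,z).round(4),P[int(v),int(u)].round(4))
w=cam("wrist");print(w["hand_eye"].round(3).tolist(),w["fx"],w["cx"],w["cy"])
E
```

```text
spindle [0.54498583 0.03532312 0.155     ]
disc [ 0.4637569  -0.04296316] [0.62266995 0.11389268] [0.54232789 0.03487609 0.07016731]
128 [0.54305046 0.0347247  0.15484776]
tip [0.5529 0.2727 0.023 ] [0.5521 0.2723 0.0298]
tab [0.471  0.2702 0.04  ] [0.471  0.2702 0.04  ]
rest [0.4733 0.272  0.014 ] [0.4735 0.2681 0.0317]
jar [ 0.4753 -0.2604  0.055 ] [ 0.4755 -0.2613  0.0516]
bob [ 0.7152 -0.3491  0.048 ] [ 0.7157 -0.3498  0.0458]
hamhead [0.7834 0.1863 0.02  ] [0.7812 0.1852 0.0267]
[[1.0, 0.0, 0.0, -0.0], [-0.0, 0.957, 0.29, -0.08], [0.0, -0.29, 0.957, -0.093], [0.0, 0.0, 0.0, 1.0]] 414.4487925658233 317.3236512169861 237.919092465793
```

```bash
python3 -m creep '[[-3.3,-3.2,-0.2,0,0,0,1],[-3.3,-3.2,-0.2,0,0,0,1],[-3.3,-3.2,-0.2,0,0,0,1],[-3.3,-3.2,-0.2,0,0,0,1],[-3.3,-3.2,-0.2,0,0,0,1],[-3.3,-3.2,-0.2,0,0,0,1],[-3.3,-3.2,-0.2,0,0,0,1],[-3.3,-3.2,-0.2,0,0,0,1],[-3.3,-3.2,-0.2,0,0,0,1],[-3.3,-3.2,-0.2,0,0,0,1],[-3.3,-3.2,-0.2,0,0,0,1],[-3.3,-3.2,-0.2,0,0,0,1],[-3.3,-3.2,-0.2,0,0,0,1],[-3.3,-3.2,-0.2,0,0,0,1],[-3.3,-3.2,-0.2,0,0,0,1],[-3.3,-3.2,-0.2,0,0,0,1]]'; cat >> h.py <<'E'
def go(X,dyaw=0):
    T=tool(); print("tool-cm",(T[:3,:3].T@(np.array(X)-T[:3,3])*100).round(2),"rot",env.get_obs()["tool_rot"].round(2))
E
python3 -c "
from h import *
go([.543,.035,.33])"
```

```text
time_s: 1.8
tool_pos: [0.5367, 0.0221, 0.3209]
tool_rot: [179.9, -0.2, -77.1]
force: [1.8, 0.1, -1.0]
grip_width: 0.0871
tool-cm [-1.11 -0.9  -0.92] rot [179.89  -0.25 -77.07]
```

```bash
python3 -m creep '[[-1.1,-0.9,-0.9,0,0,0,1],[0,0,0,0,0,0,1]]'; python3 - <<'E'
from h import *
c=cam("wrist"); print(proj(c,[.543,.035,.155]),proj(c,[.543,.035,.1]))
f=cv2.resize(c["frame"][120:360,180:460],None,fx=2.5,fy=2.5,interpolation=2); cv2.imwrite("pics/w1.png",f)
P=pts(c);z=P[...,2]
for a,b in [(.15,.16),(.13,.14),(.105,.11),(.066,.074)]:
    m=((z>a)&(z<b)).astype(np.uint8); ct=max(cv2.findContours(m,0,1)[0],key=cv2.contourArea)
    Q=P[ct[:,0,1],ct[:,0,0],:2].astype(np.float32); print(a,cv2.minEnclosingCircle(Q),cv2.minAreaRect(Q))
E
```

```text
time_s: 2.0
tool_pos: [0.5444, 0.0434, 0.33]
tool_rot: [-180.0, 0.0, -76.4]
force: [0.4, 0.4, -0.6]
grip_width: 0.0871
(np.float64(329.73852737073514), np.float64(241.37430648227905)) (np.float64(327.83880680932305), np.float64(220.9756930879737))
0.15 ((0.5448219180107117, 0.03454571217298508), 0.011925574392080307) ((0.5449658036231995, 0.034488990902900696), (0.023241672664880753, 0.02315266989171505), 52.74598693847656)
0.13 ((0.5640155673027039, 0.03393397480249405), 0.005711681209504604) ((0.5623947978019714, 0.03395252674818039), (0.00608788849785924, 0.011232584714889526), 0.11904096603393555)
0.105 ((0.5446819067001343, 0.03447185829281807), 0.026502329856157303) ((0.5473492741584778, 0.03575846552848816), (0.04133748635649681, 0.05271434783935547), 25.75096893310547)
0.066 ((0.5448241233825684, 0.03445179760456085), 0.07998580485582352) ((0.5448629856109619, 0.034384556114673615), (0.1585576981306076, 0.15858255326747894), 31.35188865661621)
```

View pics/w1.png

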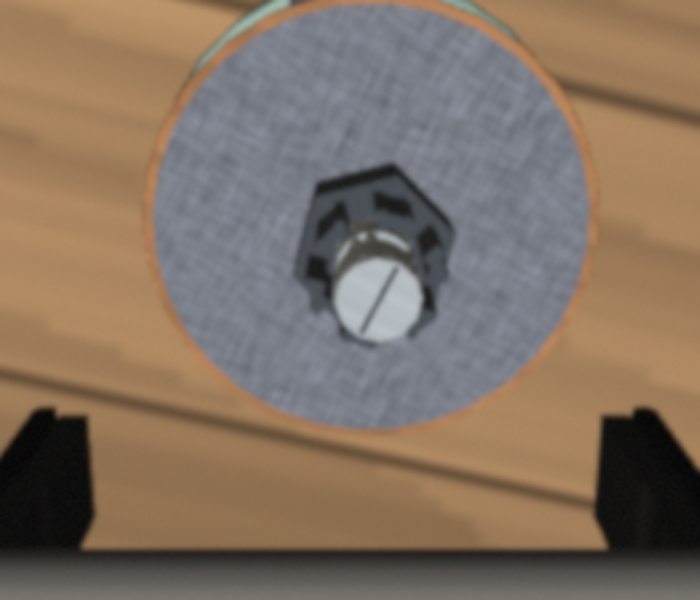

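The crop shows the line across the spindle end from (397,267) to (362,332), and hex top corners at (318,183), (395,165) and (453,232).

```bash
python3 - <<'E'
from h import *
c=cam("wrist"); A=np.array([.5448,.0345])
f=lambda u,v,z: plane(c,180+u/2.5,120+v/2.5,z)[:2]
# dark line, by mask within spindle end
u0,v0=proj(c,[*A,.155]); g=cv2.cvtColor(c["frame"],cv2.COLOR_BGR2GRAY).astype(float)
vv,uu=np.mgrid[:480,:640]; k=np.hypot(uu-u0,vv-v0)<14; th=np.median(g[k])-35
m=k&(g<th); X=np.array([plane(c,a,b,.155)[:2] for a,b in zip(uu[m],vv[m])]); 
e=np.linalg.svd(X-X.mean(0))[2][0]; print("line",m.sum(),np.degrees(np.arctan2(e[1],e[0]))%180,X.mean(0))
a,b=f(397,267,.155),f(362,332,.155); lin=np.degrees(np.arctan2(*(a-b)[::-1]));print("line hand",lin,(a+b)/2)
H=[f(318,183,.108),f(395,165,.108),f(453,232,.108)]
for h in H: d=h-A; print("corner",np.hypot(*d),np.degrees(np.arctan2(d[1],d[0])),"flat mod60",(np.degrees(np.arctan2(d[1],d[0]))+30)%60)
for p,q in zip(H,H[1:]): d=q-p; print("edge",np.hypot(*d),"flat mod60",np.degrees(np.arctan2(d[1],d[0]))%60+0, (np.degrees(np.arctan2(d[1],d[0]))+90)%60)
E
```

```text
line 67 166.57787305659403 [0.54466789 0.03429428]
line hand -13.19500459174525 [0.54356832 0.03286276]
corner 0.026794701409675045 50.77712969434625 flat mod60 20.777129694346257
corner 0.0278775408779554 -1.6749104836245012 flat mod60 28.3250895163755
corner 0.02633897241825698 -63.4577496061607 flat mod60 26.542250393839304
edge 0.02417990926904984 flat mod60 56.85344896959145 26.853448969591447
edge 0.027866744249479523 flat mod60 54.71801303704753 24.718013037047527
```

```bash
python3 - <<'E'
from h import *
print(env.get_obs()["qpos"].round(1)); go([.5448,.0345,.33])
E
```

```text
[ 34.8   8.2 -45.8  93.7   6.   80.8 -88.3]
tool-cm [ 0.61 -0.01 -0.13] rot [ 1.7985e+02 -3.0000e-02 -7.6620e+01]
```

```bash
python3 -m creep '[[0.6,0,0,0,0,-0.147,1],[0,0,0,0,0,-0.147,1],[0,0,0,0,0,-0.147,1],[0,0,0,0,0,-0.147,1],[0,0,0,0,0,-0.147,1],[0,0,2,0,0,0,1],[0,0,2,0,0,0,1]]'; python3 -c "
from h import *
go([.5448,.0345,.162])"
```

```text
time_s: 2.8
tool_pos: [0.5408, 0.0165, 0.2862]
tool_rot: [179.2, -0.2, -34.1]
force: [-0.1, -0.9, 0.0]
grip_width: 0.0869
tool-cm [-0.72 -1.89 12.39] rot [179.21  -0.21 -34.1 ]
```

```bash
python3 -m creep '[[-0.7,-1.9,0,0.014,0,0.007,1],[0,0,0,0,0,0,1],[0,0,3,0,0,0,1],[0,0,3,0,0,0,1],[0,0,3,0,0,0,1],[0,0,1,0,0,0,1],[0,0,0,0,0,0,1]]'; python3 -c "
from h import *
go([.5448,.0345,.162])"
```

```text
time_s: 3.5
tool_pos: [0.5413, 0.0168, 0.1796]
tool_rot: [179.1, -0.4, -35.7]
force: [0.3, 0.2, 1.2]
grip_width: 0.0869
tool-cm [-0.76 -1.66  1.74] rot [179.15  -0.37 -35.68]
```

```bash
python3 -m creep '[[-0.7,-1.7,0,0,0,0,1]]'; python3 -c "
from h import *
go([.5448,.0345,.162])";  python3 -m creep '[[0,0,0,0,0,0,1]]'; python3 -c "
from h import *
go([.5448,.0345,.162])"
```

```text
time_s: 3.6
tool_pos: [0.5457, 0.0307, 0.1798]
tool_rot: [179.0, -0.4, -36.0]
force: [0.7, 0.2, -0.3]
grip_width: 0.0869
tool-cm [-0.31 -0.29  1.77] rot [178.99  -0.45 -36.01]
time_s: 3.7
tool_pos: [0.5463, 0.0324, 0.1813]
tool_rot: [179.1, -0.5, -35.9]
force: [0.7, 0.4, 0.5]
grip_width: 0.0872
tool-cm [-0.27 -0.11  1.93] rot [179.11  -0.5  -35.88]
```

```bash
cat >> h.py <<'E'
def go(X,yaw):
    T=tool(); R=Ro.from_euler("xyz",[180,0,yaw],degrees=True).as_matrix()
    print("row",(T[:3,:3].T@(np.array(X)-T[:3,3])*100).round(2),Ro.from_matrix(T[:3,:3].T@R).as_rotvec().round(3),"F",env.get_obs()["force"].round(1))
E
python3 -c "
from h import *
go([.5448,.0345,.162],-34.5)"
```

```text
row [-0.27 -0.11  1.93] [ 0.016 -0.009 -0.024] F [0.7 0.4 0.5]
```

```bash
python3 -m creep '[[-0.3,-0.1,0.7,0.016,-0.009,-0.024,1],[0,0,0.7,0,0,0,1],[0,0,0.4,0,0,0,1],[0,0,0,0,0,0,1]]'; python3 -c "
from h import *
go([.5448,.0345,.162],-34.5)"
```

```text
time_s: 4.1
tool_pos: [0.5468, 0.0311, 0.1668]
tool_rot: [-180.0, -0.4, -34.6]
force: [0.5, -0.6, 0.7]
grip_width: 0.0869
row [-0.36 -0.17  0.47] [-0.    -0.007 -0.003] F [ 0.5 -0.6  0.7]
```

```bash
python3 -m creep '[[-0.4,-0.2,0.4,0,-0.007,0,1],[-0.1,0,0,0,0,0,1],[0,0,0,0,0,0,1]]'; python3 -c "
from h import *
go([.5448,.0345,.162],-34.5)"
```

```text
time_s: 4.4
tool_pos: [0.544, 0.0353, 0.163]
tool_rot: [-180.0, -0.0, -34.7]
force: [-0.1, 0.2, 0.9]
grip_width: 0.087
row [0.11 0.02 0.1 ] [-0.    -0.    -0.004] F [-0.1  0.2  0.9]
```

```bash
python3 -m creep '[[0.1,0,0,0,0,0,0.5],[0,0,0,0,0,0,0.5],[0,0,0,0,0,0,0.5],[0,0,0,0,0,0,0.3],[0,0,0,0,0,0,0.3],[0,0,0,0,0,0,0.3]]' 20; python3 -c "
from h import *
go([.5448,.0345,.162],-34.5); print(env.get_obs()['wrist_torque'])"
```

```text
time_s: 5.0
tool_pos: [0.545, 0.035, 0.1634]
tool_rot: [-180.0, -0.0, -34.7]
force: [-6.4, 3.3, 1.6]
grip_width: 0.0465
row [0.01 0.05 0.14] [-0.    -0.    -0.003] F [-6.4  3.3  1.6]
[1.12487666 1.50284149 0.00869138]
```

```bash
python3 -m creep '[[0,0,0,0,0,0,0.3],[0,0,0,0,0,0.08,0.3],[0,0,0,0,0,0.08,0.3],[0,0,0,0,0,0.08,0.3],[0,0,0,0,0,0.08,0.3]]' 45; python3 -c "
from h import *
go([.5448,.0345,.1634],-73.3); print(env.get_obs()['wrist_torque'],env.get_obs()['tool_rot'],env.get_obs()['grip_width'])"
```

```text
time_s: 5.5
tool_pos: [0.5451, 0.035, 0.1633]
tool_rot: [-180.0, -0.1, -53.3]
force: [-0.0, -0.3, 0.0]
grip_width: 0.0458
row [ 0.03  0.05 -0.01] [-0.    -0.002  0.349] F [-0.  -0.3  0. ]
[0.0073757  0.06086942 0.54558569] [-1.79999789e+02 -1.22066992e-01 -5.33069146e+01] 0.045827915877552264
```

Torque 0.55 N m, so the nut is turning with the gripper. 0.35 rad to go.

```bash
python3 -m creep '[[0,0,0,0,0,0.08,0.3],[0,0,0,0,0,0.08,0.3],[0,0,0,0,0,0.08,0.3],[0,0,0,0,0,0.05,0.3],[0,0,0,0,0,0,0.3]]'; python3 -c "
from h import *
go([.5448,.0345,.1634],-73.3); print(env.get_obs()['wrist_torque'],env.get_obs()['tool_rot'],env.get_obs()['grip_width'])"
```

```text
time_s: 6.0
tool_pos: [0.5452, 0.0348, 0.1634]
tool_rot: [-180.0, -0.2, -70.4]
force: [-0.4, 0.1, 0.2]
grip_width: 0.0457
row [ 0.01  0.05 -0.  ] [-0.001 -0.004  0.051] F [-0.4  0.1  0.2]
[0.19490305 0.07368574 0.11814033] [-179.96470744   -0.23511689  -70.35246272] 0.04568312308044498
```

```bash
python3 -m creep '[[0,0,0,0,0,0.05,0.3],[0,0,0,0,0,0,0.3]]'; python3 -c "
from h import *
go([.5448,.0345,.1634],-73.3)"
```

```text
time_s: 6.2
tool_pos: [0.5452, 0.0347, 0.1633]
tool_rot: [-180.0, -0.2, -73.1]
force: [-0.2, -0.6, 1.0]
grip_width: 0.0459
row [ 0.01  0.05 -0.01] [-0.001 -0.004  0.003] F [-0.2 -0.6  1. ]
```

```bash
python3 -m creep '[[0,0,0,0,0,0,1],[0,0,0,0,0,0,1],[0,0,0,0,0,0,1],[0,0,-1,0,0,0,1],[0,0,-2.5,0,0,0,1],[0,0,-4,0,0,0,1],[0,0,-4,0,0,0,1],[0,-2,-4,0,0,0,1],[0,-2,-2,0,0,0,1],[0,0,0,0,0,0,1]]'; python3 - <<'E'
from h import *
c=cam("wrist"); A=np.array([.5448,.0345])
u0,v0=proj(c,[*A,.155]);print(u0,v0, tool()[:3,3])
g=cv2.cvtColor(c["frame"],cv2.COLOR_BGR2GRAY).astype(float)
vv,uu=np.mgrid[:480,:640]; k=np.hypot(uu-u0,vv-v0)<14; m=k&(g<np.median(g[k])-35)
X=np.array([plane(c,a,b,.155)[:2] for a,b in zip(uu[m],vv[m])]); e=np.linalg.svd(X-X.mean(0))[2][0]; print("line",m.sum(),np.degrees(np.arctan2(e[1],e[0]))%180,X.mean(0))
a,b=int(u0)-60,int(v0)-80; print(a,b)
cv2.imwrite("pics/w2.png",cv2.resize(c["frame"][max(b,0):b+120,a:a+120],None,fx=5,fy=5,interpolation=2))
np.savez("w2.npz",M=c["M"],k=[c["fx"],c["fy"],c["cx"],c["cy"]])
E
```

```text
time_s: 7.2
tool_pos: [0.5829, 0.0474, 0.3485]
tool_rot: [-179.9, -0.2, -72.9]
force: [0.5, 0.6, 0.2]
grip_width: 0.087
318.16449844763235 281.5470744341171 [0.58166629 0.04715718 0.34715833]
line 59 169.79002876982065 [0.54507104 0.03441035]
258 201
```

View pics/w2.png

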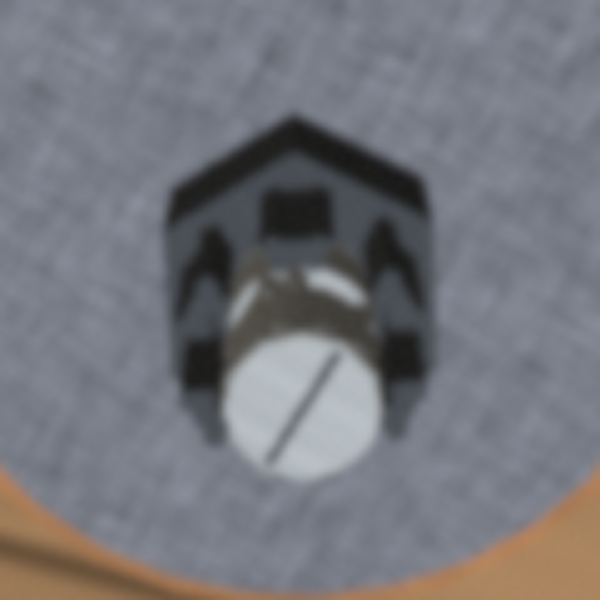

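The crop shows the spindle line from (340,350) to (270,462). The nut's top corner is at (295,115) and its side corners at (172,205) and (428,205). I'll refine the line with a subpixel fit.

```bash
python3 - <<'E'
from h import *
c=cam("wrist"); A=np.array([.5448,.0345])
u0,v0=proj(c,[*A,.155]); g=255-cv2.cvtColor(c["frame"],cv2.COLOR_BGR2GRAY).astype(float)
X=[]
for v in range(int(v0)-9,int(v0)+10):
    uc=u0-(v-v0)*70/112*1; us=np.arange(int(uc)-4,int(uc)+6); w=g[v,us]-np.median(g[v,us])-8; w=w.clip(0); 
    if w.sum()>20: X.append(plane(c,(us*w).sum()/w.sum(),v,.155)[:2])
X=np.array(X); e=np.linalg.svd(X-X.mean(0))[2]; r=(X-X.mean(0))@e[1]; ok=abs(r)<.0006; X=X[ok]; e=np.linalg.svd(X-X.mean(0))[2][0]
print(len(X),"line",np.degrees(np.arctan2(e[1],e[0]))%180,"off-axis mm",1000*r.std(),X.mean(0))
f=lambda u,v,z: plane(c,258+u/5,201+v/5,z)[:2]
H=[f(172,205,.108),f(295,137,.108),f(428,195,.108)]
# slot at front: dark rect 262..332 at 190..235
a,b=f(340,350,.155),f(270,462,.155); print("hand",np.degrees(np.arctan2(*(a-b)[::-1])))
H=[f(172,215,.108),f(295,148,.108),f(428,208,.108)]
for h in H: d=h-A; print("corner",np.hypot(*d),(np.degrees(np.arctan2(d[1],d[0]))+30)%60)
print(env.get_obs()["tool_rot"])
E
```

```text
19 line 166.77135406888013 off-axis mm 0.027581775451575745 [0.54488901 0.03427659]
hand -12.845237343042092
corner 0.02522927404662068 46.08688002322427
corner 0.02473587082020935 49.304220648125714
corner 0.025714111831088557 50.716194150406075
[179.74480367  -0.20594489 -72.86072909]
```

```bash
python3 -c "
from h import *
go([.50,.27,.26],-88)"
```

```text
row [-23.74   1.08   8.45] [ 0.004 -0.004  0.264] F [-1.1  0.9  0.1]
```

```bash
python3 -m creep '[[-4.5,0.2,0,0,0,0,1],[-4.5,0.2,0,0,0,0,1],[-4.5,0.2,0,0,0,0,1],[-4.5,0.2,1,0,0,0.13,1],[-4,0.2,2,0,0,0.13,1],[-2,0,3,0,0,0,1],[0,0,2,0,0,0,1],[0,0,0,0,0,0,1]]'; python3 - <<'E'
from h import *
go([.50,.27,.26],-88)
c=cam("wrist"); print(proj(c,[.5,.27,.023]))
cv2.imwrite("pics/w3.png",c["frame"]); P=pts(c); np.save("P3.npy",P)
E
```

```text
time_s: 8.1
tool_pos: [0.4973, 0.2733, 0.2488]
tool_rot: [178.6, -0.9, -88.5]
force: [-0.0, -0.1, -0.2]
grip_width: 0.087
row [ 0.36 -0.24 -1.12] [ 0.024 -0.016 -0.009] F [-0.  -0.1 -0.2]
(np.float64(317.56444828994063), np.float64(208.20054518709082))
```

View pics/w3.png

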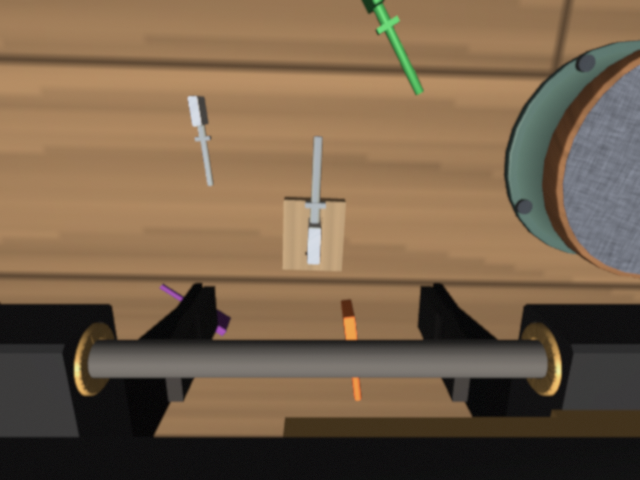

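The pin is at centre: tip (318,138), collar (316,206), tab top (314,227–262) on its rest. The small grey lookalike is at (200,140).

```bash
python3 - <<'E'
from h import *
c=cam("wrist"); P=pts(c); z=P[...,2]
vv,uu=np.mgrid[:480,:640]; roi=(abs(uu-316)<28)&(vv>125)&(vv<270)
t=P[roi&(z>.036)&(z<.044)]; print("tab",len(t),t.mean(0),cv2.minAreaRect(t[:,:2].astype(np.float32)))
s=P[roi&(vv<200)&(z>.018)&(z<.035)]; d=np.linalg.svd(s[:,:2]-s[:,:2].mean(0),full_matrices=False)[2][0]; print("shank",len(s),s.mean(0),s.min(0),s.max(0),np.degrees(np.arctan2(d[1],d[0]))%180)
print("tip",plane(c,318.5,137.5,.023),"collar",plane(c,316,204,.031),"tabtop",plane(c,314.5,227,.04),plane(c,314,262,.04))
o=env.get_obs();print(o["qpos"].round(1)); print(o["tool_pos"],o["tool_rot"])
E
```

```text
tab 484 [0.47578182 0.27252078 0.04007822] ((0.4751555919647217, 0.27247264981269836), (0.00989607535302639, 0.029929250478744507), 88.5262680053711)
shank 571 [0.53243091 0.27170744 0.02579647] [0.50803592 0.26786635 0.02201452] [0.55551684 0.27533501 0.02829882] 179.0536504657925
tip [0.5548272  0.27131582 0.023     ] collar [0.5056883  0.27205486 0.031     ] tabtop [0.4899465  0.27290906 0.04      ] [0.46146949 0.27261726 0.04      ]
[   9.7   16.5  -48.4   95.7   12.7   75.  -129.8]
[0.49910688 0.2736477  0.25185639] [178.89082436  -0.82538652 -88.61265654]
```

```bash
python3 -c "
from h import *
go([.4753,.2725,.15],-91.1)"
```

```text
row [-0.09  2.19 10.23] [ 0.019 -0.015  0.043] F [ 0.4 -0.5  0. ]
```

```bash
python3 -m creep '[[0,2,0,0.019,-0.015,0.043,1],[0,0,3,0,0,0,1],[0,0,3,0,0,0,1],[0,0,3,0,0,0,1],[0,0,2,0,0,0,1],[0,0,0,0,0,0,1]]'; python3 -c "
from h import *
go([.4753,.2725,.088],-91.1)"
```

```text
time_s: 8.8
tool_pos: [0.486, 0.268, 0.1474]
tool_rot: [-179.1, 0.1, -91.9]
force: [-0.6, 0.1, -0.9]
grip_width: 0.0874
row [-0.4   1.18  5.93] [-0.015  0.002 -0.014] F [-0.6  0.1 -0.9]
```

```bash
python3 -m creep '[[-0.4,1.2,1,-0.015,0.002,-0.014,1],[0,0,2,0,0,0,1],[0,0,1,0,0,0,1],[0,0,0,0,0,0,1]]'; python3 -c "
from h import *
go([.4753,.2725,.088],-91.1)"
```

```text
time_s: 9.2
tool_pos: [0.4762, 0.2729, 0.1109]
tool_rot: [-179.7, 0.1, -91.2]
force: [0.6, 0.6, -0.2]
grip_width: 0.0871
row [0.05 0.1  2.29] [-0.005  0.002 -0.002] F [ 0.6  0.6 -0.2]
```

```bash
python3 -m creep '[[0,0.1,1,-0.005,0.002,0,1],[0,0.1,0.7,0,0,0,1],[0,0.1,0.5,0,0,0,1],[0,0,0.1,0,0,0,1]]'; python3 -c "
from h import *
go([.4753,.2725,.088],-91.1)"
```

```text
time_s: 9.6
tool_pos: [0.4741, 0.274, 0.0886]
tool_rot: [-179.8, 0.1, -91.2]
force: [0.3, -0.1, 0.3]
grip_width: 0.0871
row [ 0.15 -0.12  0.06] [-0.003  0.001 -0.001] F [ 0.3 -0.1  0.3]
```

```bash
python3 -m creep '[[0.15,-0.1,0,0,0,0,0.3],[0,0,0,0,0,0,0.3],[0,0,0,0,0,0,0],[0,0,0,0,0,0,0],[0,0,0,0,0,0,0],[0,0,0,0,0,0,0],[0,0,0,0,0,0,0],[0,0,0,0,0,0,0],[0,0,0,0,0,0,0]]' 30; python3 -c "
from h import *
go([.4753,.2725,.088],-91.1)"
```

```text
time_s: 10.5
tool_pos: [0.4758, 0.2727, 0.0895]
tool_rot: [-179.7, 0.1, -91.2]
force: [0.7, -0.4, -0.6]
grip_width: 0.0229
row [0.02 0.05 0.15] [-0.005  0.002 -0.002] F [ 0.7 -0.4 -0.6]
```

```bash
python3 -m creep '[[0,0,0,0,0,0,0],[0,0,0,0,0,0,0],[0,0,0,0,0,0,0],[0,0,0,0,0,0,0]]' 30; python3 -c "
from h import *
go([.4753,.2725,.088],-91.1)"
```

```text
time_s: 10.9
tool_pos: [0.4758, 0.2727, 0.0895]
tool_rot: [-179.7, 0.1, -91.2]
force: [0.2, -0.3, -0.1]
grip_width: 0.0098
row [0.02 0.05 0.15] [-0.005  0.002 -0.002] F [ 0.2 -0.3 -0.1]
```

```bash
python3 -m creep '[[0,0,-1,0,0,0,0],[0,0,-2,0,0,0,0],[0,0,-3,0,0,0,0],[0,0,-4,0,0,0,0],[0,0,-4,0,0,0,0],[0,0,-1,0,0,0,0],[0,0,0,0,0,0,0]]'; python3 -c "
from h import *
go([.4359,.060,.2395],-103.2); print(env.get_obs()['qpos'].round(1),env.get_obs()['grip_width'],tool()[:3,3])"
```

```text
time_s: 11.6
tool_pos: [0.4733, 0.2724, 0.2463]
tool_rot: [-179.9, 0.0, -91.1]
force: [0.6, -0.4, -1.7]
grip_width: 0.0102
row [21.31  3.34  0.66] [-0.001  0.     0.212] F [ 0.6 -0.4 -1.7]
[  11.6   12.4  -49.6  100.2    9.9   71.8 -131.5] 0.010168893799714964 [0.47331909 0.27238903 0.24625934]
```

```bash
python3 -m creep '[[2,0.5,0,0,0,0,0],[4,0.5,0,0,0,0,0],[4,0.5,0,0,0,0.07,0],[4,0.5,0,0,0,0.07,0],[4,0.5,0,0,0,0.07,0],[2,0.5,0,0,0,0,0],[0,0,0,0,0,0,0]]'; python3 -c "
from h import *
go([.4359,.060,.2395],-103.2); print(env.get_obs()['qpos'].round(1),env.get_obs()['grip_width'],tool()[:3,3])"
```

```text
time_s: 12.3
tool_pos: [0.4198, 0.069, 0.2365]
tool_rot: [179.2, -0.0, -103.5]
force: [-0.3, 0.5, -1.6]
grip_width: 0.0099
row [ 0.5  -1.77 -0.32] [ 0.014 -0.    -0.005] F [-0.3  0.5 -1.6]
[  29.9   -6.6  -39.5  115.6   -4.8   70.2 -111.2] 0.009854271029127892 [0.41982972 0.06895507 0.23653757]
```

```bash
python3 -m creep '[[0.5,-1.7,1,0.014,0,-0.005,0],[0,0,2,0,0,0,0],[0,0,1,0,0,0,0],[0,0,0,0,0,0,0]]'; python3 - <<'E'
from h import *
go([.4359,.060,.1885],-103.2)
c=cam("wrist"); P=pts(c); print(tool()[:3,3],proj(c,[.5448,.0345,.155]))
f=c["frame"].copy(); cv2.imwrite("pics/w4.png",f)
E
```

```text
time_s: 12.7
tool_pos: [0.4342, 0.0616, 0.192]
tool_rot: [179.8, 0.0, -103.1]
force: [-0.2, 0.3, -0.0]
grip_width: 0.0098
row [ 0.11 -0.2   0.35] [0.003 0.    0.002] F [-0.2  0.3 -0. ]
[0.43435982 0.06173915 0.19254153] (np.float64(324.0662353337906), np.float64(-16.33125159887254))
```

View pics/w4.png

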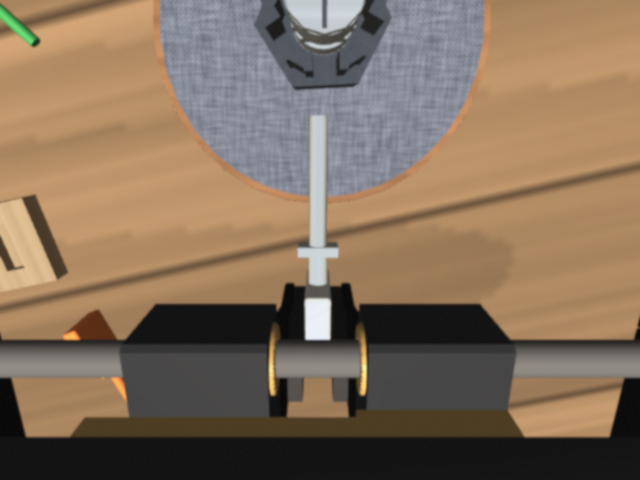

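The pin is held straight: tip (318,115), collar (318,252), tab (318,315). The nut flat's lower edge (297,88)–(357,84) looks slightly tilted, so I'll measure it.

```bash
python3 - <<'E'
from h import *
c=cam("wrist"); P=pts(c); T=tool(); z=P[...,2]
vv,uu=np.mgrid[:480,:640]; A=np.array([.5448,.0344])
s=P[(abs(uu-318)<14)&(vv>113)&(vv<243)&(z>.1)]; L=(s-T[:3,3])@T[:3,:3]
print("shank tool: ",len(s),s.mean(0),L.mean(0),L.min(0),L.max(0)); a=np.polyfit(L[:,1],L[:,0],1); b=np.polyfit(L[:,1],L[:,2],1); print("tilt yaw,pitch deg",np.degrees(np.arctan(a[0])),np.degrees(np.arctan(b[0])))
d=np.linalg.svd(s[:,:2]-s[:,:2].mean(0),full_matrices=False)[2][0]; print("heading",np.degrees(np.arctan2(d[1],d[0])), "tip",plane(c,318,115,.125))
# hex top face lower edge by depth
m=(abs(z-.108)<.004)&(np.hypot(P[...,0]-A[0],P[...,1]-A[1])<.03)
E=[]
for u in range(304,353):
    k=np.where(m[:,u])[0]
    if len(k): E.append(P[k.max(),u,:2])
E=np.array(E); p=np.polyfit(E[:,1],E[:,0],1); print(len(E),"flat normal deg",np.degrees(np.arctan2(-p[0],1)), "dist",abs((E.mean(0)-A)@[.9736,-.2284]))
cv2.imwrite("pics/w5.png",cv2.resize(c["frame"][0:100,250:400],None,fx=5,fy=5,interpolation=2))
E
```

```text
shank tool:  2366 [0.48891593 0.0495148  0.12956617] [-0.00036609 -0.05543647  0.06372944] [-0.00551048 -0.0797746  -0.09193041] [ 0.00511322 -0.02842361  0.07051144]
tilt yaw,pitch deg -0.25517054656227806 6.984315515908337
heading 166.63920174308095 tip [0.51134176 0.04419217 0.125     ]
49 flat normal deg -10.270736681483093 dist 0.023245920550589168
```

View pics/w5.png

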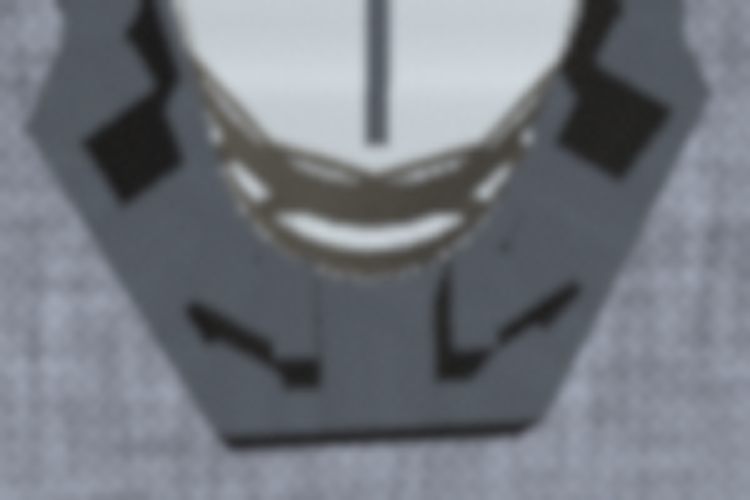

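```bash
python3 - <<'E'
from h import *
c=cam("wrist"); P=pts(c); T=tool(); print(T[:3,3],env.get_obs()["tool_rot"])
for v in range(118,245,12):
    p=np.median(P[v-2:v+3,316:321].reshape(-1,3),0); print(v,((p-T[:3,3])@T[:3,:3]*1000).round(1),p[2].round(4))
g=cv2.cvtColor(c["frame"],cv2.COLOR_BGR2GRAY)
for v in (120,140,180,220,240): print(v,g[v,304:334].tolist())
E
```

```text
[0.43534836 0.06154602 0.1939679 ] [-1.79965349e+02  3.14984474e-02 -1.03115704e+02]
118 [ -0.4 -77.5  64.3] 0.1297
130 [ -0.4 -73.4  64.1] 0.1299
142 [ -0.3 -69.2  63.9] 0.1301
154 [ -0.4 -64.7  64.1] 0.13
166 [ -0.3 -60.3  64. ] 0.13
178 [ -0.3 -55.7  63.7] 0.1303
190 [ -0.3 -51.2  63.6] 0.1304
202 [ -0.3 -46.6  63.6] 0.1304
214 [ -0.3 -42.1  63.7] 0.1303
226 [ -0.3 -37.1  63.6] 0.1304
238 [ -0.3 -32.4  63.4] 0.1305
120 [134, 130, 134, 137, 136, 146, 171, 187, 197, 205, 206, 205, 203, 202, 202, 202, 202, 202, 200, 195, 186, 172, 153, 136, 137, 144, 145, 144, 142, 139]
140 [125, 129, 129, 128, 130, 146, 173, 190, 200, 205, 205, 205, 204, 203, 202, 203, 202, 203, 201, 195, 184, 168, 147, 133, 139, 144, 144, 145, 146, 149]
180 [132, 133, 133, 134, 136, 152, 180, 196, 204, 207, 207, 205, 204, 203, 203, 203, 203, 203, 200, 192, 177, 155, 132, 122, 127, 129, 130, 135, 138, 140]
220 [149, 149, 149, 149, 148, 159, 184, 200, 205, 207, 206, 205, 205, 204, 203, 204, 204, 203, 199, 187, 166, 143, 133, 144, 152, 154, 154, 154, 153, 153]
240 [98, 95, 94, 94, 106, 140, 179, 199, 205, 207, 207, 206, 204, 204, 204, 204, 203, 203, 197, 182, 158, 130, 108, 102, 106, 108, 109, 110, 113, 113]
```

```bash
cat >> h.py <<'E'
def ins(D,zp,Y=-102.2):
    # D: TCP to spindle axis (m) along the pin; zp: pin axis height. Prints present D, lateral, zp and the row
    o=env.get_obs(); T=tool(); R=Ro.from_euler("xyz",[180,0,Y],degrees=True).as_matrix(); d=-R[:,1]
    X=np.array([.5449,.0344,zp+.067])-D*d+.00035*R[:,0]
    q=T[:3,3]-X; print("D %.1f lat %.1f z %.1f"%(1000*(D-q@d),1000*q@R[:,0],1000*(T[2,3]-.067)),"t",round(o["time_s"],1),"w",round(o["grip_width"]*1000,1))
    F=np.array(o["force"]); print("F fwd %.1f lat %.1f z %.1f"%(F@d,F@R[:,0],F[2])); go(X,Y)
E
python3 -c "
from h import *
ins(.110,.131)"
```

```text
D 112.8 lat -3.7 z 127.0 t 12.8 w 10.1
F fwd -0.1 lat -0.3 z -0.6
row [ 0.37 -0.29 -0.4 ] [-0.001  0.001 -0.016] F [ 0.   0.3 -0.6]
```

```bash
python3 -m creep '[[0.3,-0.3,-0.4,0,0,-0.016,0],[0,0,0,0,0,0,0],[0,0,0,0,0,0,0]]' 40; python3 - <<'E'
from h import *
ins(.100,.131)
c=cam("wrist"); cv2.imwrite("pics/w6.png",cv2.resize(c["frame"][0:160,220:420],None,fx=3.5,fy=3.5,interpolation=2)); print(env.get_obs()["tool_rot"])
E
```

```text
time_s: 13.15
tool_pos: [0.439, 0.0583, 0.2002]
tool_rot: [-179.8, 0.1, -102.1]
force: [-0.2, 0.4, -0.3]
grip_width: 0.0098
D 108.6 lat -1.3 z 133.2 t 13.2 w 9.8
F fwd -0.3 lat -0.3 z -0.3
row [ 0.13 -0.86  0.22] [-0.004  0.001  0.002] F [-0.2  0.4 -0.3]
[-1.79742543e+02  5.38140724e-02 -1.02063268e+02]
```

View pics/w6.png

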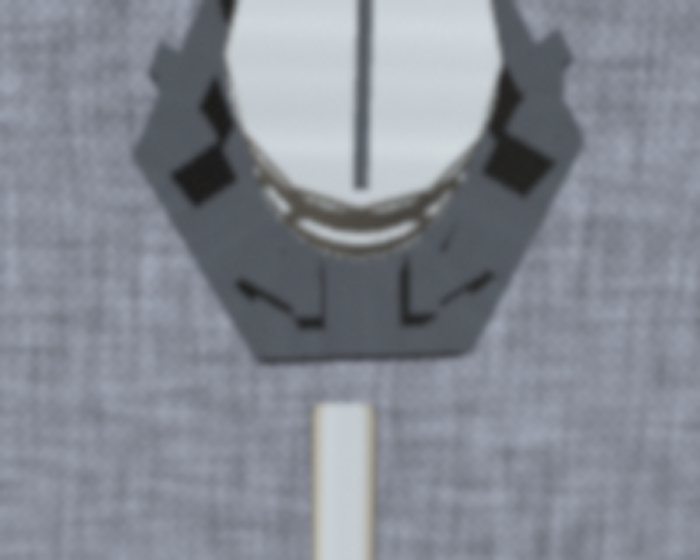

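The pin tip is at (344,405) and the slot's centre is at about (363,290), so the pin must go about 1.4 mm to the right. The computed lateral of −1.3 mm agrees with that.

```bash
python3 -m creep '[[0.14,-0.2,0.22,0,0,0.002,0],[0,0,0,0,0,0,0],[0,0,0,0,0,0,0]]'; python3 -c "
from h import *
ins(.102,.131)"
```

```text
time_s: 13.5
tool_pos: [0.4411, 0.0562, 0.1983]
tool_rot: [-179.7, 0.0, -102.2]
force: [-0.2, 0.1, -1.1]
grip_width: 0.0099
D 106.1 lat 0.3 z 131.3 t 13.5 w 9.9
F fwd -0.2 lat -0.0 z -1.1
row [-0.03 -0.41  0.03] [-0.005  0.001 -0.   ] F [-0.2  0.1 -1.1]
```

```bash
python3 -m creep '[[-0.03,-0.4,0.03,-0.005,0,0,0],[0,-0.4,0,0,0,0,0],[0,-0.2,0,0,0,0,0],[0,0,0,0,0,0,0]]'; python3 -c "
from h import *
ins(.092,.131)"
```

```text
time_s: 13.9
tool_pos: [0.4519, 0.0541, 0.1978]
tool_rot: [180.0, 0.1, -102.2]
force: [-0.2, 0.6, -0.5]
grip_width: 0.0097
D 95.0 lat 0.1 z 130.8 t 13.9 w 9.7
F fwd -0.3 lat -0.5 z -0.5
row [-0.01 -0.3  -0.02] [ 0.     0.001 -0.   ] F [-0.2  0.6 -0.5]
```

In the slot with no contact. I'll go on gently to touch the spindle.

```bash
python3 -m creep '[[0,-0.15,0,0,0,0,0],[0,-0.1,0,0,0,0,0],[0,-0.05,0,0,0,0,0]]'; python3 -c "
from h import *
ins(.09,.130)";python3 -m creep '[[0,-0.05,0,0,0,0,0],[0,-0.05,0,0,0,0,0]]'; python3 -c "
from h import *
ins(.09,.130)"
```

```text
time_s: 14.2
tool_pos: [0.455, 0.0535, 0.1977]
tool_rot: [180.0, 0.1, -102.2]
force: [-0.7, 0.5, -0.9]
grip_width: 0.0097
D 91.9 lat -0.0 z 130.7 t 14.2 w 9.7
F fwd -0.7 lat -0.3 z -0.9
row [ 0.   -0.19  0.07] [ 0.001  0.001 -0.   ] F [-0.7  0.5 -0.9]
time_s: 14.4
tool_pos: [0.4557, 0.0533, 0.1976]
tool_rot: [179.9, 0.1, -102.2]
force: [-0.5, -0.0, 0.5]
grip_width: 0.0098
D 91.2 lat -0.0 z 130.6 t 14.4 w 9.8
F fwd -0.5 lat 0.1 z 0.5
row [ 0.   -0.12  0.06] [ 0.002  0.001 -0.   ] F [-0.5 -0.   0.5]
```

```bash
python3 -m creep '[[0,-0.08,0,0,0,0,0],[0,-0.08,0,0,0,0,0]]'; python3 -c "
from h import *
ins(.09,.130)";python3 -m creep '[[0,-0.08,0,0,0,0,0],[0,-0.08,0,0,0,0,0]]'; python3 -c "
from h import *
ins(.09,.130)"
```

```text
time_s: 14.6
tool_pos: [0.4569, 0.0531, 0.1973]
tool_rot: [179.9, 0.0, -102.2]
force: [0.1, -0.1, -1.4]
grip_width: 0.0097
D 90.0 lat 0.0 z 130.3 t 14.6 w 9.7
F fwd 0.1 lat 0.1 z -1.4
row [-0.    0.    0.03] [0.002 0.001 0.   ] F [ 0.1 -0.1 -1.4]
time_s: 14.8
tool_pos: [0.4585, 0.0526, 0.1972]
tool_rot: [179.9, 0.0, -102.2]
force: [-0.9, 0.8, -1.2]
grip_width: 0.0097
D 88.3 lat 0.1 z 130.2 t 14.8 w 9.7
F fwd -1.0 lat -0.6 z -1.2
row [-0.01  0.17  0.02] [ 0.003  0.001 -0.   ] F [-0.9  0.8 -1.2]
```

```bash
python3 -m creep '[[0,-0.1,0,0,0,0,0],[0,-0.1,0,0,0,0,0]]'; python3 -c "
from h import *
ins(.085,.130)";python3 -m creep '[[0,-0.1,0,0,0,0,0],[0,-0.1,0,0,0,0,0]]'; python3 -c "
from h import *
ins(.085,.130)"
```

```text
time_s: 15.0
tool_pos: [0.4607, 0.0521, 0.1972]
tool_rot: [179.9, 0.0, -102.2]
force: [0.4, -0.2, -0.8]
grip_width: 0.0098
D 86.1 lat 0.1 z 130.2 t 15.0 w 9.8
F fwd 0.5 lat 0.1 z -0.8
row [-0.01 -0.11  0.02] [ 0.002  0.001 -0.   ] F [ 0.4 -0.2 -0.8]
time_s: 15.2
tool_pos: [0.4628, 0.0516, 0.1972]
tool_rot: [179.9, 0.0, -102.2]
force: [-0.5, 0.1, -1.9]
grip_width: 0.0098
D 83.8 lat 0.2 z 130.2 t 15.2 w 9.8
F fwd -0.5 lat -0.0 z -1.9
row [-0.02  0.12  0.02] [ 0.002  0.001 -0.   ] F [-0.5  0.1 -1.9]
```

The tip is about 6 mm past the spindle surface with no resistance, so the hole is near 130 mm. I'll carry on gently.

```bash
python3 -m creep '[[-0.01,-0.12,0,0.002,0,0,0],[0,-0.12,0,0,0,0,0],[0,-0.12,0,0,0,0,0]]'; python3 -c "
from h import *
ins(.08,.130)";python3 -m creep '[[0,-0.12,0,0,0,0,0],[0,-0.12,0,0,0,0,0],[0,-0.12,0,0,0,0,0]]'; python3 -c "
from h import *
ins(.075,.130)"
```

```text
time_s: 15.5
tool_pos: [0.4652, 0.0512, 0.1965]
tool_rot: [179.8, -0.0, -102.2]
force: [-2.6, -0.2, -1.3]
grip_width: 0.0096
D 81.5 lat 0.1 z 129.5 t 15.5 w 9.6
F fwd -2.5 lat 0.7 z -1.3
row [-0.01 -0.15 -0.05] [ 0.004 -0.     0.   ] F [-2.6 -0.2 -1.3]
time_s: 15.8
tool_pos: [0.4682, 0.0504, 0.1956]
tool_rot: [179.6, -0.0, -102.2]
force: [-1.4, -1.2, -2.8]
grip_width: 0.0102
D 78.4 lat 0.3 z 128.6 t 15.8 w 10.2
F fwd -1.1 lat 1.4 z -2.8
row [-0.03 -0.34 -0.14] [ 0.007 -0.     0.   ] F [-1.4 -1.2 -2.8]
```

```bash
python3 -m creep '[[-0.02,-0.15,0,0.005,0,0,0],[0,-0.15,0,0,0,0,0],[0,-0.15,0,0,0,0,0]]'; python3 -c "
from h import *
ins(.075,.129)";python3 -m creep '[[0,-0.15,0,0.002,0,0,0],[0,-0.15,0,0,0,0,0],[0,-0.15,0,0,0,0,0]]'; python3 -c "
from h import *
ins(.070,.129)"
```

```text
time_s: 16.1
tool_pos: [0.473, 0.0493, 0.1954]
tool_rot: [179.9, -0.0, -102.2]
force: [-1.5, 0.2, -3.0]
grip_width: 0.0099
D 73.4 lat 0.3 z 128.4 t 16.1 w 9.9
F fwd -1.5 lat 0.2 z -3.0
row [-0.03  0.16 -0.06] [ 0.001 -0.    -0.   ] F [-1.5  0.2 -3. ]
time_s: 16.4
tool_pos: [0.4778, 0.0481, 0.1953]
tool_rot: [-179.9, -0.0, -102.2]
force: [-2.3, -0.6, -3.8]
grip_width: 0.0094
D 68.5 lat 0.4 z 128.3 t 16.4 w 9.4
F fwd -2.1 lat 1.1 z -3.8
row [-0.04  0.15 -0.07] [-0.001 -0.001 -0.   ] F [-2.3 -0.6 -3.8]
```

```bash
python3 -m creep '[[-0.03,-0.15,-0.03,0,0,0,0],[0,-0.15,0,0,0,0,0],[0,-0.15,0,0,0,0,0]]'; python3 -c "
from h import *
ins(.065,.129)";python3 -m creep '[[0,-0.15,0,0,0,0,0],[0,-0.15,0,0,0,0,0],[0,-0.15,0,0,0,0,0]]'; python3 -c "
from h import *
ins(.060,.129)"
```

```text
time_s: 16.7
tool_pos: [0.4825, 0.0473, 0.1954]
tool_rot: [-180.0, -0.0, -102.2]
force: [-0.8, 0.1, -4.1]
grip_width: 0.01
D 63.7 lat 0.2 z 128.4 t 16.7 w 10.0
F fwd -0.8 lat 0.1 z -4.1
row [-0.02  0.13 -0.06] [-0.    -0.001 -0.001] F [-0.8  0.1 -4.1]
time_s: 17.0
tool_pos: [0.4873, 0.0463, 0.1954]
tool_rot: [-180.0, -0.0, -102.2]
force: [-1.9, 0.2, -3.9]
grip_width: 0.0097
D 58.8 lat 0.2 z 128.4 t 17.0 w 9.7
F fwd -1.9 lat 0.2 z -3.9
row [-0.02  0.12 -0.06] [-0.    -0.001 -0.   ] F [-1.9  0.2 -3.9]
```

```bash
python3 -m creep '[[0,-0.15,0,0,0,0,0],[0,-0.15,0,0,0,0,0],[0,-0.12,0,0,0,0,0]]'; python3 -c "
from h import *
ins(.0505,.129)";python3 -m creep '[[0,-0.1,0,0,0,0,0],[0,-0.08,0,0,0,0,0]]'; python3 -c "
from h import *
ins(.0505,.129)"
```

```text
time_s: 17.3
tool_pos: [0.4918, 0.0454, 0.1953]
tool_rot: [-180.0, -0.0, -102.2]
force: [-1.0, 0.6, -3.8]
grip_width: 0.01
D 54.2 lat 0.1 z 128.3 t 17.3 w 10.0
F fwd -1.1 lat -0.3 z -3.8
row [-0.01 -0.37 -0.07] [-0. -0. -0.] F [-1.   0.6 -3.8]
time_s: 17.5
tool_pos: [0.4938, 0.0449, 0.1953]
tool_rot: [-180.0, -0.0, -102.2]
force: [-1.4, 0.7, -4.7]
grip_width: 0.0099
D 52.2 lat 0.2 z 128.3 t 17.5 w 9.9
F fwd -1.5 lat -0.4 z -4.7
row [-0.02 -0.17 -0.07] [-0.    -0.    -0.001] F [-1.4  0.7 -4.7]
```

```bash
python3 -m creep '[[0,-0.1,0,0,0,0,0],[0,-0.08,0,0,0,0,0]]'; python3 -c "
from h import *
ins(.0505,.129)";python3 -m creep '[[0,-0.08,0,0,0,0,0],[0,-0.08,0,0,0,0,0]]'; python3 -c "
from h import *
ins(.0505,.129)"
```

```text
time_s: 17.7
tool_pos: [0.4957, 0.0445, 0.1953]
tool_rot: [-180.0, -0.0, -102.2]
force: [-0.5, -0.4, -3.0]
grip_width: 0.0097
D 50.3 lat 0.2 z 128.3 t 17.7 w 9.7
F fwd -0.4 lat 0.5 z -3.0
row [-0.02  0.02 -0.07] [-0. -0. -0.] F [-0.5 -0.4 -3. ]
time_s: 17.9
tool_pos: [0.4965, 0.0444, 0.1952]
tool_rot: [179.9, -0.1, -102.2]
force: [-5.3, 1.2, -0.7]
grip_width: 0.0098
D 49.4 lat 0.1 z 128.2 t 17.9 w 9.8
F fwd -5.4 lat -0.0 z -0.7
row [-0.01  0.11 -0.08] [ 0.002 -0.001 -0.   ] F [-5.3  1.2 -0.7]
```

Advance slowed and the force is rising, so the collar is meeting the nut. One more gentle push to confirm.

```bash
python3 -m creep '[[0,-0.08,0,0,0,0,0],[0,-0.08,0,0,0,0,0]]'; python3 -c "
from h import *
ins(.0505,.129)
c=cam('wrist'); P=pts(c); T=tool()
cv2.imwrite('pics/w7.png',c['frame'][0:400,120:520])
"
```

```text
time_s: 18.1
tool_pos: [0.4968, 0.0444, 0.195]
tool_rot: [179.7, -0.1, -102.2]
force: [-5.0, 1.2, -0.5]
grip_width: 0.0099
D 49.1 lat 0.1 z 128.0 t 18.1 w 9.9
F fwd -5.1 lat -0.1 z -0.5
row [-0.01  0.14 -0.09] [ 0.006 -0.002  0.   ] F [-5.   1.2 -0.5]
```

View pics/w7.png

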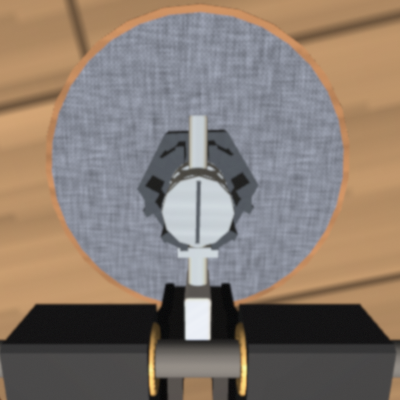

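The shank passes right through the nut and out the far side (197,115–165), with the collar at the crown (197,253). Further advance is blocked at 5 N, so it is home. Releasing and lifting.

```bash
python3 -m creep '[[0,0,0,0,0,0,0.5],[0,0,0,0,0,0,0.5],[0,0,0,0,0,0,0.5],[0,0,0,0,0,0,0.5],[0,0,-1,0,0,0,0.5],[0,0,-2,0,0,0,0.5],[0,0,-4,0,0,0,0.5],[0,0,-4,0,0,0,0.5],[0,0,-3,0,0,0,0.5],[0,0,0,0,0,0,0.5],[0,0,0,0,0,0,0.5]]'; python3 - <<'E'
from h import *
c=cam("wrist"); P=pts(c); z=P[...,2]; A=np.array([.5449,.0344]); d=np.array([.9736,-.2284]); n=np.array([.2284,.9736])
a=(P[...,:2]-A)@d; l=(P[...,:2]-A)@n
s=P[(a>.013)&(a<.033)&(abs(l)<.003)&(z>.115)&(z<.145)]; print("far shank",len(s),s.mean(0),"ends",((s[:,:2]-A)@d).max() if len(s) else None)
q=P[(a<-.03)&(a>-.075)&(abs(l)<.006)&(z>.135)]; print("tab",len(q),q.mean(0),((q[:,:2]-A)@d).min(),((q[:,:2]-A)@d).max(),((q[:,:2]-A)@n).mean())
print(np.degrees(np.arctan2(*(s.mean(0)-q.mean(0))[1::-1])))
k=np.argwhere((a<-.017)&(a>-.03)&(abs(abs(l)-.0065)<.0015)&(z>.115)&(z<.14)); print("collar a", len(k),[a[tuple(i)].round(4) for i in k][::6])
f=c["frame"]; u,v=map(int,proj(c,[*A,.13])); print(u,v); cv2.imwrite("pics/w8.png",cv2.resize(f[max(0,v-90):v+110,u-100:u+100],None,fx=3,fy=3,interpolation=2))
print(env.get_obs()["force"],tool()[:3,3])
E
```

```text
time_s: 19.25
tool_pos: [0.5013, 0.0444, 0.3481]
tool_rot: [-179.3, 0.1, -102.2]
force: [-0.9, -0.1, -0.1]
grip_width: 0.0436
far shank 193 [0.56597294 0.02957467 0.13272359] ends 0.02928712577562699
tab 494 [0.49538625 0.04466139 0.14208212] -0.06670181463679617 -0.03678207303190318 -0.0013184545664151177
-12.064481497450869
collar a 67 [np.float64(-0.0173), np.float64(-0.019), np.float64(-0.0182), np.float64(-0.019), np.float64(-0.0188), np.float64(-0.0196), np.float64(-0.0212), np.float64(-0.0219), np.float64(-0.0227), np.float64(-0.0237), np.float64(-0.0244), np.float64(-0.0241)]
319 165
[ 0.4958553  -0.36230139 -0.17523084] [0.50149136 0.04450093 0.34816656]
```

View pics/w8.png

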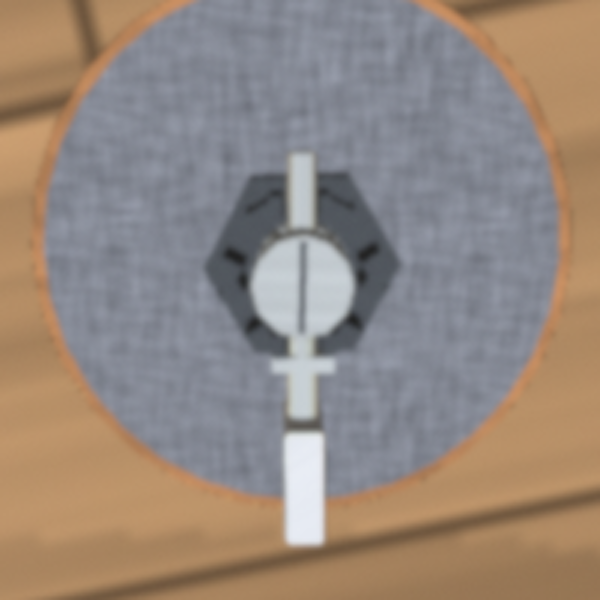

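The released pin lies through the nut: tip (302,155), collar (303,365), tab (305,430–545). By depth, the tab's middle is 51.7 mm from the axis (51 when home) and the tip is 29.3 mm beyond it (30 when home). Both are within tolerance.

```bash
python3 -c "
from cell import order
print(order.sign_off())"
```

```text
the job is handed in; nothing more can be done
None
```

I tightened the castle nut clockwise to the next lined-up slot and put the lock pin through slot and cross hole until its collar was home. Then I let go, lifted clear and handed the job in. It took about 19 s of the 72 s allowed; signing off gave no verdict.

**Insertion:** The tip found the hole at the first height tried, about 130 mm above the bench. The highest push I read was about 5 N, against the 35 N limit. The collar stopped the pin firmly.

**Last checks:**

| Check | Measured | Target |
|---|---|---|
| Tab middle from the spindle axis | 51.7 mm | 51 mm, so about 0.7 mm short of home; 3 mm allowed |
| Tip beyond the axis | 29.3 mm | 30 mm |
| Pin axis height above the bench | about 129 mm | 110 to 134 mm |
| Pin heading compared with the cross hole | −12.1° and −13.2° | within 0.12 rad (6.9°) |
| Force on the gripper after lifting clear | under 1 N | touching nothing |

**One disagreement:** By the gripper's own angle the nut stood within about 0.3° of alignment after tightening. In the wrist pictures it looked about 1 to 3° short. That is inside the 0.07 rad (4°) allowed, but at the upper end it is right at the roughly 0.05 rad (2.9°) within which a pin passes. I angled the pin about 1° to suit, and it went through freely.

The gripper was never taken near the jar, hammer or bobbin, though I did not re-measure their positions at the end.

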